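# Seat a cap in the cap tester and hold it pressed at the mark

## Robot

A 7-joint arm with a two-finger parallel gripper is mounted at the origin on a cart in front of the work surface, level with it; the furniture and walls round the work are solid. World frame = base frame: x ahead of the robot, y to its left, z up, the work surface at z = 0. Lengths are in mm, angles in rad, forces in N, time in s.
With the tool pointing down it reaches from about 400 to 875 mm from the base axis. Payload 4.4 kg.
Tool frame: the origin (TCP) lies midway between the tips of the shut fingers; the grasp point (between the pads) lies 19 mm behind it; z points along the fingers, y is the line along which they close (so a half turn about z gives the same grasp; the last joint's range is limited). The gripper opens to 85 mm and grips with 20 to 120 N. Pads are 22 mm wide; open, the fingers measure 114 mm over their backs; the gripper's body (76 mm by 85 mm) begins 54 mm behind the grasp point. The pads swing forward as they close: fully open they stand 13 mm farther back than shut.
Start: joints at [-1.385, 0.628, 0.038, 1.517, -0.027, 0.996, -0.02], TCP at [161.921, 629.523, 231.313] pointing down, gripper open.
Joint ranges: [-3.06, 3.06], [-0.37, 2.12], [-1.25, 1.32], [0.18, 2.47], [-1.1, 4.24], [0.23, 1.98], [-2.94, 2.94]. Speed limits (rad/s): [2.57, 2.57, 3.14, 3.14, 3.14, 3.14, 3.14].

## Interface

Orientations are given as [roll, pitch, yaw] about the fixed x, y, z axes, in that order (R = Rz(yaw) Ry(pitch) Rx(roll)).
In Python, from cell import readout, optics, order gives the robot as it stands.
- The arm moves only by the shell command python3 -m jog 'ROWS'. ROWS is a JSON object of lists of equal length, an entry for each row: "claw": the opening, from 0 (shut) to 1 (fully open); "xyz": the shift along the tool's x, y, z each as a share of 0.1 m, from -1 to 1, a list of three; "twist": the turn, a rotation vector about the tool's x, y, z each as a share of 180 degrees, from -1 to 1, a list of three. A call has 1 to 12 rows; each row shifts and turns the commanded pose from where the row before left it, along the tool's axes as they then stand; what a row does not reach is not made up. A row lasts 1/8 s, in which the tool goes at most 62.5 mm and 10.7 degrees, less where a joint would pass 70% of its speed; a pose out of reach is approached as far as the arm can. A call with a number of a shift or a turn outside -1 to 1 is refused whole. A call with a gripper value outside its range is refused whole. The fingers move at their own pace and stop on an object; the grip force is fixed at half the most. Time passes only in rows, so rows that do not move let the fingers close. It gives the time, the measured TCP pose, the force, the opening and the grip force at its end, in the units of the state.
- readout.read_state(): the state, without advancing time (a new reading comes with each control period).
- optics.get_image(name): name is "scene" or "top"; returns a dict with "color" (400x640x3 uint8, red, green, blue), "fovy" (degrees; the focal length in pixels is half the picture's height over the tangent of half this angle, whatever the lens; pixels are square), "cx", "cy" (the principal point, pixels), "view" (4x4, takes a point from world to camera coordinates). Camera axes: x right, y up, looking along -z (the intrinsics and any distortion apply to the point x, -y, -z); pixel columns grow to the right and rows downward; lengths in mm; the calibration is good to about 2 mm. A picture is of the moment at which its call begins. There is no depth.
- order.finish_job(): hands the job in; it is judged then, once.
Trained networks look in the newest picture that a camera, given by its name, has taken for a name from the list of things; names that differ only in an ending like _2 or _b are one class to them, and where a whole thing is asked for, a point or a joint stands for the part that bears it (a point fixed in the world has none). Each returns a list of dicts, best first, with "score" (0 to 1); they miss things now and then, are a little off and sometimes report something else, mostly with a low value. They report only what shows in the picture. A call takes as long as a camera call. They do not tell look-alikes from the thing itself.
- optics.boxes_of(camera, label): "rect" ([left, top, width, height] in pixels, round what is visible of it).
The state is a dict: "clock": time; "qpos": joint angles; "qd": joint speeds; "tau": joint torques, N m; "eef_pos": TCP position; "tool_rot": TCP orientation; "force": force on the tool from outside, world axes, zero at the start; "torque": the same for the moment, N m; "width": finger opening in mm; "gripper_force": force on a finger pad.
Only numpy, scipy, OpenCV 4.12 (cv2) and the standard library are available. Lean on these libraries where they do the work, as an engineer would, in place of code of your own. Each camera call takes 0.05 s, during which the arm holds its last target. There are 200 camera calls.

## Task

Two identical white caps lie on the bench: take the one that lies rim down, set it rim down and fully seated in the round pocket of the spring-loaded cap tester, and let go of it there; leave the turned-over cap, the small dropper bottle and the beaker where they stand. Then press straight down on the top of the seated cap with the fingers until the tester's pointer has gone down 12 mm, level with the long middle rib of its scale, without ever running the nest down to its bottom stop. The tester runs only while it is held there, so the program finishes while still pressing: hold it steady at the mark and do not let go.

Things in the scene. Friction and masses are not known exactly. Their poses are not given: they have to be found in the camera images.
- cap: The cap to use: white plastic, lying rim down, 27 mm tall, 40 to 85 g. From the bottom: rim flange 56 mm diameter, 5 mm high; body 46 mm diameter up to 15 mm; boss 32 mm diameter from 15 to 27 mm (grip it there). Hollow underneath (bore 38 mm, 10 mm deep). Origin at the centre of the rim plane (underside), z up to the boss. It may lie left or right of the other cap.
- cap_top (a point): Centre of the flat 32 mm top face of that cap's boss, 27 mm above its rim plane: press here.
- spare_cap: An identical cap lying turned over, rim and open mouth up, standing on its boss. Not to be used or moved. Origin at the centre of its underside on the bench, 27 mm tall.
- tester: Cap tester, fixed: grey base block 130 x 130 mm, top 30 mm above the bench, origin at the centre of its underside. In its middle stands the spring-loaded round steel nest. A scale post (22 mm wide, top 77 mm above the bench) stands 52 mm from the centre along the tester's +y, with three dark ribs 12 mm apart on its -x face: short (rest), long middle one (hold here), short (stop).
- pocket (a point): Centre of the pocket floor in the nest, 66 mm above the bench at rest; moves with the nest. Pocket 9 mm deep: 66 mm diameter for the upper 5 mm, 62 mm for the lower 4 mm (nest outside 76 mm, its rim 75 mm above the bench); a central spigot 30 mm diameter, 6 mm high enters the cap's bore. A seated cap has its rim plane on this floor, its top 93 mm above the bench. Its pointer runs along the scale.
- nest (a joint): Travel of the nest straight down, m: 0 at rest (top), 0.024 at the bottom stop, 0.012 at the middle rib. Spring return; pressing on the seated cap takes about 2 N to start and 0.5 N more for each mm (about 8 N at 0.012).
- small_bottle: Small dropper bottle, 25 x 25 mm, 80 mm tall, black top, standing upright: a bystander. Origin at the centre of its underside.
- glass_beaker: Small glass beaker, 53 mm wide, 68 mm tall: a bystander. Origin at the centre of its underside.
Things that resemble listed ones, but are neither listed nor needed, are in the scene too. Leave any orange, purple or turquoise look-alike of the cap alone.

How it is judged:
By the outcome, as a careful person would: the job done as asked, in the order asked, and still so for the second after the job is handed in, while the arm keeps its last pose, push and grip.
It also fails if it takes over 48 s, if anything falls off the work surface, if the arm or the gripper's body presses on something with over 40 N, if the wrist force passes 120 N, or if a joint passes its speed limit or range.

## Working session

There is one attempt and no reset: what is moved stays moved. The work goes in short steps, Python scripts to look and compute and a shell command to move; the robot and the scene stay as the last step left them, time stands still between calls to the robot, and variables do not carry over. Pictures are saved under pics/ and viewed, at most 10 in all, crops included, and the job is handed in when it is done.

```bash
mkdir -p pics; ls; python3 - <<'E'
from cell import readout, optics
import cv2
s=readout.read_state(); print({k:s[k] for k in('clock','eef_pos','tool_rot','force','width')})
for n in('scene','top'):
    im=optics.get_image(n); cv2.imwrite(f'pics/{n}0.png',im['color'][:,:,::-1])
    print(n,{k:(v.tolist() if hasattr(v,'tolist') else v) for k,v in im.items() if k!='color'})
    for l in('cap','spare_cap','tester','nest','small_bottle','glass_beaker'):
        print(l,[(round(d['score'],2),[round(float(x)) for x in d['rect']]) for d in optics.boxes_of(n,l)])
E
```

```text
pics
{'clock': 0.0, 'eef_pos': array([161.76213923, 628.90099734, 230.36509524]), 'tool_rot': array([-3.13966042e+00,  5.15370954e-05,  2.88979949e+00]), 'force': array([-0.20286772,  0.20632149, -0.5822218 ]), 'width': 85.44184563918772}
scene {'fovy': 56.26823002393064, 'cx': 321.067716270762, 'cy': 197.60280974495342, 'view': [[-0.7602696533156271, -0.6493921692313023, -0.01672915982348758, 377.7590277209026], [0.3633712151513836, -0.4464781156244382, 0.8176910493993791, -305.26550100783044], [-0.5384713680844536, 0.6155867955126347, 0.5754141838221773, -532.5103409991408], [0.0, 0.0, 0.0, 1.0]]}
cap [(0.86, [429, 202, 20, 16]), (0.77, [404, 170, 21, 21]), (0.73, [355, 201, 18, 22]), (0.53, [386, 186, 22, 24])]
spare_cap [(0.69, [315, 209, 21, 18])]
tester [(0.9, [208, 224, 78, 61]), (0.74, [386, 190, 26, 15])]
nest [(0.97, [225, 220, 40, 34])]
small_bottle [(0.75, [270, 184, 9, 26])]
glass_beaker [(0.63, [223, 175, 25, 36])]
top {'fovy': 50.22068552899358, 'cx': 316.74399586226775, 'cy': 195.78458857099753, 'view': [[0.022291006587877898, -0.9996233987285215, -0.01600536596701912, -90.2127513373864], [0.98389855156078, 0.019095048902415236, 0.17770486584225315, -594.7406347258318], [-0.1773323187179878, -0.019708876727337926, 0.983953661976136, -1110.293678412134], [0.0, 0.0, 0.0, 1.0]]}
cap [(0.72, [417, 228, 20, 18]), (0.66, [381, 233, 18, 18]), (0.56, [384, 271, 26, 17])]
spare_cap [(0.64, [310, 203, 23, 20])]
tester [(0.65, [380, 229, 18, 22]), (0.59, [225, 163, 58, 63])]
nest []
small_bottle [(0.54, [311, 153, 6, 14]), (0.53, [220, 163, 63, 60]), (0.25, [234, 176, 30, 24])]
glass_beaker [(0.85, [282, 121, 16, 28])]
```

```bash
python3 - <<'E'
import cv2,numpy as np
a=cv2.imread('pics/scene0.png');b=cv2.imread('pics/top0.png')
A=cv2.resize(a[150:300,190:470],(800,429),interpolation=2)
B=cv2.resize(b[110:310,190:450],(780,600),interpolation=2)
cv2.imwrite('pics/a.png',A);cv2.imwrite('pics/b.png',B)
E
```

```text
(no output)
```

View pics/a.png

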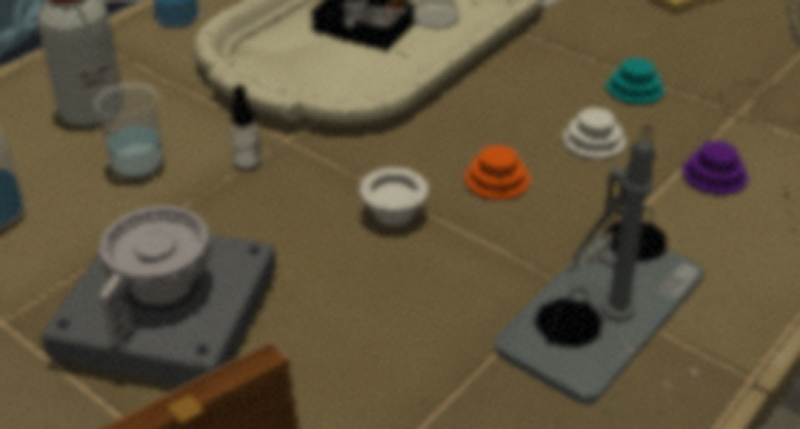

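View pics/b.png

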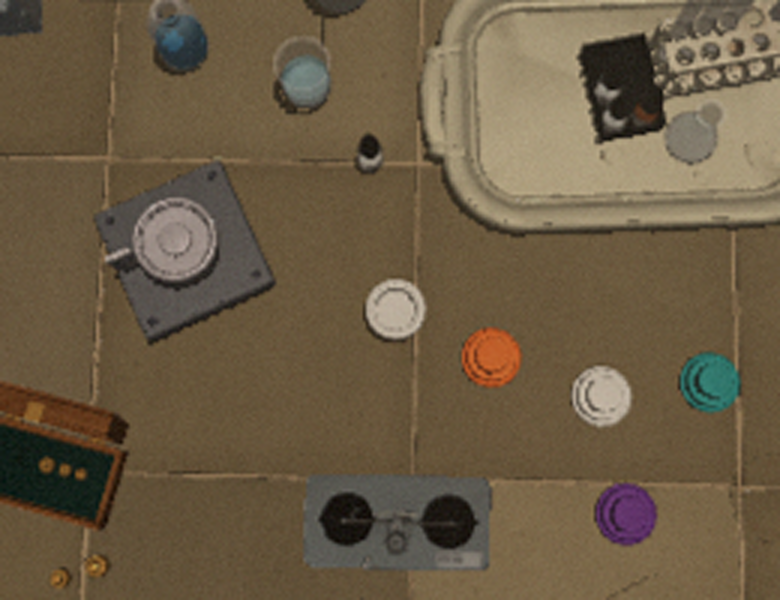

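The crops show two white caps:
- The first is at top (322,213), scene (328,220). It shows an open mouth with the rim up, so it is the spare.
- The second is at top (391,242), scene (399,197). Its boss is up and its rim is down, so it is the cap to use.

The orange, teal and purple ones are decoys. The nest is at top (248,190) with its pointer to the left. The confirming crop comes with the measurement.

```bash
cat > h.py <<'E'
import numpy as np,cv2
from cell import optics,readout
def cam(n):
    im=optics.get_image(n);return im
def proj(im,P):
    P=np.atleast_2d(P);V=np.array(im['view']);c=P@V[:3,:3].T+V[:3,3]
    f=200/np.tan(np.radians(im['fovy'])/2)
    return np.c_[im['cx']+f*c[:,0]/-c[:,2], im['cy']-f*c[:,1]/-c[:,2]]
def circ(x,y,z,r,n=60):
    t=np.linspace(0,2*np.pi,n,endpoint=False);return np.c_[x+r*np.cos(t),y+r*np.sin(t),0*t+z]
def ray(im,uv,z):
    V=np.array(im['view']);f=200/np.tan(np.radians(im['fovy'])/2)
    d=V[:3,:3].T@np.array([(uv[0]-im['cx'])/f,-(uv[1]-im['cy'])/f,-1]);o=-V[:3,:3].T@V[:3,3]
    return (o+d*(z-o[2])/d[2])
def blob(im,c,sat,val,half=25):
    hsv=cv2.cvtColor(im['color'],cv2.COLOR_RGB2HSV)
    m=((hsv[...,1]<sat)&(hsv[...,2]>val)).astype(np.uint8)
    k=np.zeros_like(m);u,v=map(int,c);k[v-half:v+half,u-half:u+half]=1;m=m*k
    n,l,s,ce=cv2.connectedComponentsWithStats(m)
    i=1+np.argmax(s[1:,4]);return (l==i).astype(np.uint8),s[i],ce[i]
def silh(im,parts,x,y,z0=0):
    c=np.zeros((1600,2560),np.uint8)
    for (r1,z1,r2,z2) in parts:
        h=cv2.convexHull(proj(im,np.r_[circ(x,y,z0+z1,r1),circ(x,y,z0+z2,r2)]).astype(np.float32)*4+2)
        cv2.fillConvexPoly(c,h.round().astype(np.int32),1)
    m=cv2.moments(c,True);return np.array([m['m10']/m['m00'],m['m01']/m['m00']])/4-.5, m['m00']/16
CAP=[(28,0,28,5),(23,5,23,15),(16,15,16,27)]
E
python3 - <<'E'
from h import *
import math
S=cam('scene');T=cam('top')
for n,im,c,nc in(('scene',S,(399,197),(245,236)),('top',T,(391,242),(248,190))):
    for v in (110,130,150):
        m,s,ce=blob(im,c,70,v,16);print(n,'cap',v,s,ce)
    g=ray(im,ce,9);
    for _ in range(5):
        p,a=silh(im,CAP,*g[:2]); e=ray(im,ce,9)-ray(im,p,9); g=g+e
    print('  cap xy',g[:2].round(1),'model area',a)
    hsv=cv2.cvtColor(im['color'],cv2.COLOR_RGB2HSV)
    print('nest hsv',hsv[nc[1]-2,nc[0]-8],'base',hsv[nc[1]+22,nc[0]+20], 'bench',hsv[nc[1]+5,nc[0]+50])
    cv2.imwrite(f'pics/nest_{n}.png',0*cv2.resize(im['color'][10:20,10:20],None,fx=1,fy=1))
def crop(im,c,h):return cv2.resize(im['color'][c[1]-h:c[1]+h,c[0]-h:c[0]+h,::-1],(400,400),interpolation=cv2.INTER_NEAREST)
cv2.imwrite('pics/c.png',np.hstack([crop(S,(399,197),20),crop(T,(248,190),36)]))
E
```

```text
scene cap 110 [387 188  22  17 223] [397.83856502 195.95067265]
scene cap 130 [387 188  22  15 140] [398.46428571 193.45      ]
scene cap 150 [393 188  12   6  55] [398.27272727 190.6       ]
  cap xy [ 494.  -309.6] model area 301.5
nest hsv [ 14  28 139] base [24 15 83] bench [ 21 116 103]
top cap 110 [381 232  19  20 295] [390.31864407 241.51864407]
top cap 130 [381 232  19  20 281] [390.56939502 241.43772242]
top cap 150 [381 232  19  20 257] [390.71984436 241.40077821]
  cap xy [ 480.7 -285.4] model area 333.5625
nest hsv [ 10  35 161] base [18 97 84] bench [ 18 108 102]
```

View pics/c.png

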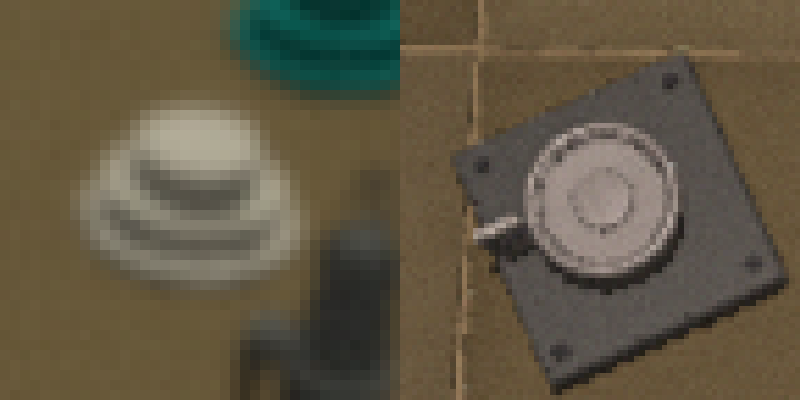

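The crop confirms it: the cap in the middle of the left panel has its boss up and rim down. The nest rim is at about (248.4,190) in top. Thresholding biases the scene fit, so I'll refine by contour contrast instead.

```bash
cat >> h.py <<'E'
from scipy.ndimage import map_coordinates
from scipy.optimize import minimize
def score(im,pts):
    """mean colour step across the closed convex outline pts (pixels)"""
    h=cv2.convexHull(pts.astype(np.float32))[:,0]
    n=len(h);L=np.r_[h,h[:1]];s=np.r_[0,np.cumsum(np.linalg.norm(np.diff(L,axis=0),axis=1))]
    q=np.linspace(0,s[-1],120,endpoint=False);p=np.c_[np.interp(q,s,L[:,0]),np.interp(q,s,L[:,1])]
    t=np.roll(p,-1,0)-np.roll(p,1,0);nn=np.c_[t[:,1],-t[:,0]]/np.linalg.norm(t,axis=1)[:,None]
    nn*=np.sign(((p-p.mean(0))*nn).sum(1))[:,None]
    g=lambda o:np.stack([map_coordinates(im['color'][...,k].astype(float),[(p+o*nn)[:,1],(p+o*nn)[:,0]],order=1) for k in range(3)],1)
    return np.minimum(np.linalg.norm((g(-.9)-g(.9)),axis=1),60).mean()
def fit(ims,shape,g,rng=14,st=1.0):
    """grid + fine search of xy; shape(x,y)->list of 3D outlines"""
    f=lambda p:-sum(score(im,proj(im,o)) for im in ims for o in shape(*p))
    G=[(f((g[0]+a,g[1]+b)),g[0]+a,g[1]+b) for a in np.arange(-rng,rng+1,st*2) for b in np.arange(-rng,rng+1,st*2)]
    b=min(G);r=minimize(f,b[1:],method='Nelder-Mead',options=dict(initial_simplex=[b[1:],(b[1]+1.5,b[2]),(b[1],b[2]+1.5)],xatol=.1,fatol=.01))
    return r.x.round(1),round(-r.fun,1)
capshape=lambda x,y:[np.vstack([circ(x,y,0,28),circ(x,y,5,28),circ(x,y,27,16)]),circ(x,y,27,16)]
nestshape=lambda x,y:[circ(x,y,75,38)]
E
python3 - <<'E'
from h import *
S=cam('scene');T=cam('top')
for n,ims in(('scene',[S]),('top',[T]),('both',[S,T])):
    print(n,'cap',fit(ims,capshape,(484,-289)))
for n,c,ims in(('scene',(244.3,234.7),[S]),('top',(248.4,190),[T]),('both',(248.4,190),[S,T])):
    g=ray(ims[-1],c,75);print(n,'nest',g.round(1),fit(ims,nestshape,g[:2]))
# base square, z=30 top (top view corners of crop: read by eye)
def sq(x,y,a):
    R=np.array([[np.cos(a),-np.sin(a)],[np.sin(a),np.cos(a)]]);q=np.array([[1,1],[1,-1],[-1,-1],[-1,1]])*65@R.T+[x,y]
    return np.vstack([np.c_[q,[30]*4],np.c_[q,[0]*4]])
c=fit([T],nestshape,ray(T,(248.4,190),75)[:2])[0]
best=min((-score(T,proj(T,sq(c[0]+i,c[1]+j,a))),i,j,round(np.degrees(a),1)) for i in range(-8,9,2) for j in range(-8,9,2) for a in np.radians(np.arange(0,90,2)))
print('base',best,c)
print('bystanders', [ray(T,(314,165),0).round(),ray(T,(291,142),0).round(),ray(T,(322,213),0).round(),'pointer tip',ray(T,(226,196.5),70).round()])
E
```

```text
scene cap (array([ 481.7, -286.6]), np.float64(115.9))
top cap (array([ 478.5, -284.2]), np.float64(89.0))
both cap (array([ 480.8, -285.3]), np.float64(200.2))
scene nest [602.8 110.   75. ] (array([608.5, 107.5]), np.float64(43.8))
top nest [604.7 105.6  75. ] (array([607.1, 107.5]), np.float64(60.0))
both nest [604.7 105.6  75. ] (array([608.3, 107.5]), np.float64(103.7))
base (np.float64(-37.12249999388701), 0, 0, np.float64(26.0)) [607.1 107.5]
bystanders [array([696., -67.,   0.]), array([764.,   2.,   0.]), array([557., -93.,   0.]), 'pointer tip', array([587., 166.,  70.])]
```

Cap is at about (480.5,-285.5) and nest at about (607.8,107.5). Base yaw is 26°, which puts the post at about (585,154). I'll close the fingers along 26°, so tool yaw is 116° and they stay clear of the post.

```bash
cat >> h.py <<'E'
from scipy.spatial.transform import Rotation as Ro
def go(x,y,z,yaw=None):
    s=readout.read_state();R=Ro.from_euler('xyz',s['tool_rot'])
    print('t',round(s['clock'],2),'pos',s['eef_pos'].round(1),'rpy',np.degrees(s['tool_rot']).round(1),'F',np.round(s['force'],1),'w',round(s['width'],1))
    print('shift/100',(R.inv().apply(np.array([x,y,z])-s['eef_pos'])/100).round(3))
    if yaw is not None: print('twist/180',((R.inv()*Ro.from_euler('xyz',[180,0,yaw],degrees=True)).as_rotvec()/np.pi).round(4))
E
python3 -m jog '{"claw":[1,1,1,1,1,1],"xyz":[[0,0,0],[0,0,0],[0,0,0],[0,0,0],[0,0,0],[0,0,0]],"twist":[[0,0,0.046],[0,0,0.046],[0,0,0.046],[0,0,0.046],[0,0,0.046],[0,0,0.046]]}'
python3 -c "
from h import *
go(560,108,230,116)"
```

```text
clock: 1.65
eef_pos: [161.8, 629.6, 231.3]
tool_rot: [-3.142, -0.0, 2.018]
force: [0.0, 0.5, -0.1]
width: 85.6
gripper_force: 0.0
t 1.65 pos [161.8 629.6 231.3] rpy [-180.    -0.   115.6] F [ 0.   0.5 -0.1] w 85.6
shift/100 [-6.425  1.334  0.012]
twist/180 [-0.     -0.     -0.0021]
```

```bash
python3 -m jog '{"claw":[1,1,1,1,1,1,1,1,1,1,1,1],"xyz":[[-0.535,0.111,0],[-0.535,0.111,0],[-0.535,0.111,0],[-0.535,0.111,0],[-0.535,0.111,0],[-0.535,0.111,0],[-0.535,0.111,0],[-0.535,0.111,0],[-0.535,0.111,0],[-0.535,0.111,0],[-0.535,0.111,0],[-0.535,0.111,0]],"twist":[[0,0,-0.002],[0,0,0],[0,0,0],[0,0,0],[0,0,0],[0,0,0],[0,0,0],[0,0,0],[0,0,0],[0,0,0],[0,0,0],[0,0,0]]}'
python3 -c "
from h import *
go(480.5,-285.5,120,116)"
```

```text
clock: 3.15
eef_pos: [566.2, 111.2, 231.5]
tool_rot: [3.141, -0.0, 2.029]
force: [0.8, 1.5, 0.2]
width: 85.8
gripper_force: 0.0
t 3.15 pos [566.2 111.2 231.5] rpy [180.   -0.  116.3] F [0.8 1.5 0.2] w 85.8
shift/100 [-3.178 -2.525  1.113]
twist/180 [ 0.0002 -0.0001  0.0015]
```

```bash
python3 -m jog '{"claw":[1,1,1,1,1,1,1,1,1,1,1,1],"xyz":[[-0.318,-0.252,0],[-0.318,-0.252,0],[-0.318,-0.252,0],[-0.318,-0.252,0],[-0.318,-0.252,0],[-0.318,-0.252,0],[-0.318,-0.252,0],[-0.318,-0.252,0],[-0.318,-0.252,0.3],[-0.318,-0.252,0.4],[0,0,0.4],[0,0,0]],"twist":[[0,0,0],[0,0,0],[0,0,0],[0,0,0],[0,0,0],[0,0,0],[0,0,0],[0,0,0],[0,0,0],[0,0,0],[0,0,0],[0,0,0]]}'
python3 - <<'E'
from h import *
go(480.5,-285.5,17,116)
T=cam('top');cv2.imwrite('pics/d.png',cv2.resize(T['color'][180:300,330:450,::-1],(600,600),interpolation=2))
E
```

```text
clock: 4.65
eef_pos: [477.6, -283.2, 119.0]
tool_rot: [-3.138, -0.005, 2.028]
force: [0.2, 1.4, -0.4]
width: 85.6
gripper_force: 0.0
t 4.65 pos [ 477.6 -283.2  119. ] rpy [-179.8   -0.3  116.2] F [ 0.2  1.4 -0.4] w 85.6
shift/100 [-0.038  0.019  1.019]
twist/180 [-0.0011 -0.0017  0.0011]
```

View pics/d.png

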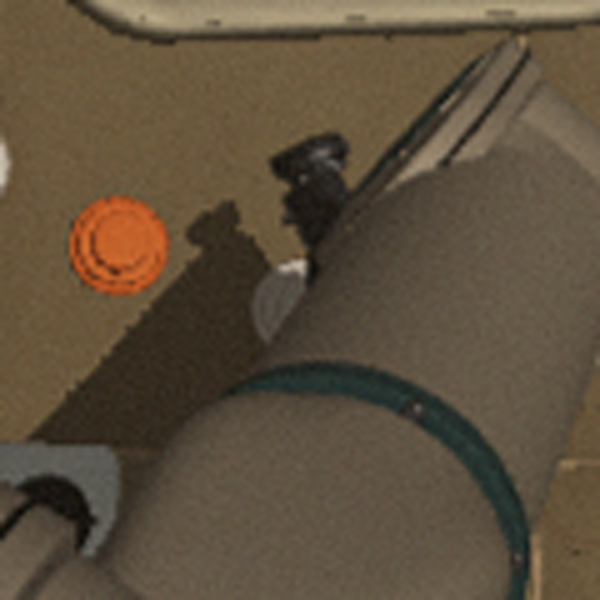

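The arm hides the cap in the top view. One finger shows at (310,160), beside the cap. I'll descend on the measurement.

```bash
python3 -m jog '{"claw":[1,1,1,1,1,1],"xyz":[[-0.038,0.019,0.2],[0,0,0.3],[0,0,0.2],[0,0,0.1],[0,0,0],[0,0,0]],"twist":[[0,0,0],[0,0,0],[0,0,0],[0,0,0],[0,0,0],[0,0,0]]}'
python3 - <<'E'
from h import *
go(480.5,-285.5,17,116)
S=cam('scene');cv2.imwrite('pics/e.png',cv2.resize(S['color'][150:240,340:460,::-1],(800,600),interpolation=2))
E
```

```text
clock: 5.45
eef_pos: [483.8, -287.1, 42.1]
tool_rot: [3.141, 0.001, 2.029]
force: [-0.7, -0.7, -0.1]
width: 85.3
gripper_force: 0.0
t 5.45 pos [ 483.8 -287.1   42.1] rpy [1.799e+02 1.000e-01 1.163e+02] F [-0.7 -0.7 -0.1] w 85.3
shift/100 [ 0.03  -0.023  0.251]
twist/180 [0.0003 0.0005 0.0015]
```

View pics/e.png

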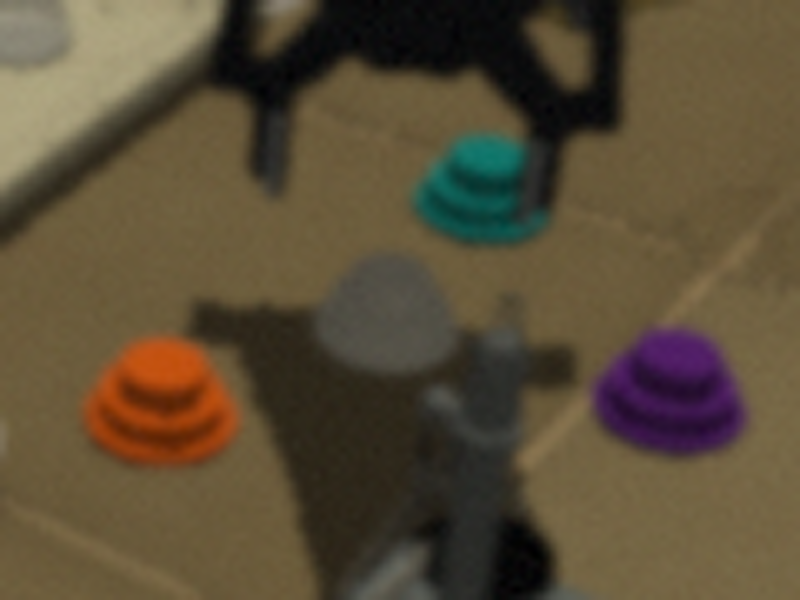

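The open fingers, at (268,185) and (538,210) in the crop, straddle the cap at (390,310). Nothing else is in the way, so I'll descend and close.

```bash
python3 -m jog '{"claw":[1,1,1,1,1],"xyz":[[0.03,-0.023,0.1],[0,0,0.1],[0,0,0.05],[0,0,0],[0,0,0]],"twist":[[0,0,0],[0,0,0],[0,0,0],[0,0,0],[0,0,0]]}'
python3 -c "
from h import *
go(480.5,-285.5,17,116)"
```

```text
clock: 6.12
eef_pos: [479.8, -285.2, 16.3]
tool_rot: [3.142, 0.0, 2.029]
force: [-0.3, -0.4, -0.4]
width: 85.5
gripper_force: 0.0
t 6.12 pos [ 479.8 -285.2   16.3] rpy [180.    0.  116.2] F [-0.3 -0.4 -0.4] w 85.5
shift/100 [-0.005  0.005 -0.007]
twist/180 [0.     0.0001 0.0014]
```

```bash
python3 -m jog '{"claw":[0,0,0,0,0,0,0,0],"xyz":[[0,0,-0.008],[0,0,0],[0,0,0],[0,0,0],[0,0,0],[0,0,0],[0,0,0],[0,0,0]],"twist":[[0,0,0],[0,0,0],[0,0,0],[0,0,0],[0,0,0],[0,0,0],[0,0,0],[0,0,0]]}'
```

```text
clock: 7.12
eef_pos: [479.9, -285.2, 17.7]
tool_rot: [3.141, 0.0, 2.029]
force: [-0.9, -0.1, 5.3]
width: 29.5
gripper_force: 58.8
```

```bash
python3 -m jog '{"claw":[0,0,0,0,0,0,0,0],"xyz":[[0,0,-0.1],[0,0,-0.3],[0,0,-0.4],[0,0,-0.5],[0,0,-0.3],[0,0,-0.2],[0,0,0],[0,0,0]],"twist":[[0,0,0],[0,0,0],[0,0,0],[0,0,0],[0,0,0],[0,0,0],[0,0,0],[0,0,0]]}'
python3 - <<'E'
from h import *
go(602,95,170,116)
S=cam('scene');cv2.imwrite('pics/f.png',cv2.resize(S['color'][80:230,330:480,::-1],(600,600),interpolation=2))
E
```

```text
clock: 8.12
eef_pos: [479.2, -284.6, 196.4]
tool_rot: [-3.141, -0.001, 2.029]
force: [0.6, 0.5, -1.0]
width: 29.1
gripper_force: 59.3
t 8.12 pos [ 479.2 -284.6  196.4] rpy [-1.800e+02 -1.000e-01  1.163e+02] F [ 0.6  0.5 -1. ] w 29.1
shift/100 [2.861 2.781 0.265]
twist/180 [-0.0002 -0.0004  0.0014]
```

View pics/f.png

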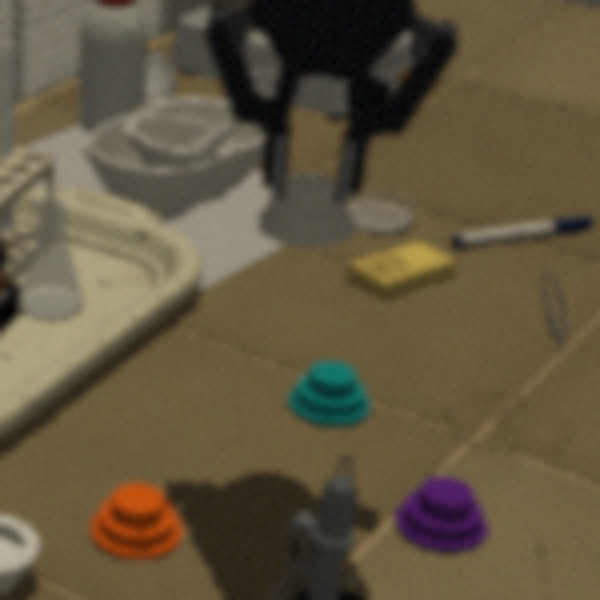

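The cap is held and looks level, at (308,210) in the crop. Moving over the nest.

```bash
python3 -m jog '{"claw":[0,0,0,0,0,0,0,0,0,0,0,0],"xyz":[[0.295,0.2885,0],[0.295,0.2885,0],[0.295,0.2885,0],[0.295,0.2885,0],[0.295,0.2885,0],[0.295,0.2885,0],[0.295,0.2885,0],[0.295,0.2885,0],[0.295,0.2885,0.1],[0.295,0.2885,0.2],[0,0,0.27],[0,0,0]],"twist":[[0,0,0],[0,0,0],[0,0,0],[0,0,0],[0,0,0],[0,0,0],[0,0,0],[0,0,0],[0,0,0],[0,0,0],[0,0,0],[0,0,0]]}'
python3 -m jog '{"claw":[0,0,0],"xyz":[[0,0,0],[0,0,0],[0,0,0]],"twist":[[0,0,0],[0,0,0],[0,0,0]]}'
python3 - <<'E'
from h import *
go(607.8,107.5,90,116)
S=cam('scene');T=cam('top')
a=cv2.resize(S['color'][155:275,195:295,::-1],(400,480),interpolation=2);b=cv2.resize(T['color'][130:250,198:298,::-1],(400,480),interpolation=2)
cv2.imwrite('pics/g.png',np.hstack([a,b]))
E
```

```text
clock: 9.68
eef_pos: [605.4, 107.0, 136.8]
tool_rot: [-3.135, -0.002, 2.03]
force: [-0.8, -0.1, -0.9]
width: 28.7
gripper_force: 59.4
clock: 10.05
eef_pos: [608.5, 106.7, 141.1]
tool_rot: [3.14, 0.0, 2.028]
force: [-0.6, 0.9, -1.2]
width: 29.2
gripper_force: 59.4
t 10.05 pos [608.5 106.7 141.1] rpy [179.9   0.  116.2] F [-0.6  0.9 -1.2] w 29.2
shift/100 [ 0.01  -0.003  0.511]
twist/180 [0.0005 0.0001 0.0011]
```

View pics/g.png

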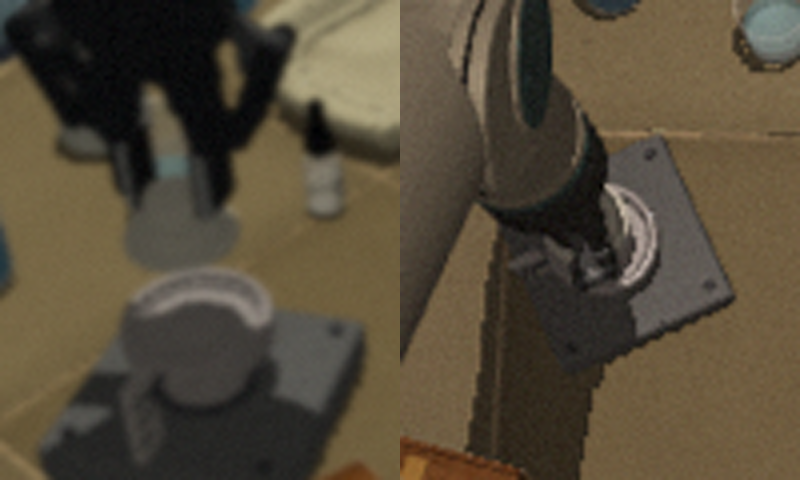

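The cap flange in scene spans u from 225.7 to 255 with its bottom edge at about v=222.5. The nest is lit on its far side. I'll compare the held cap with its predicted outline.

```bash
python3 - <<'E'
from h import *
S=cam('scene');T=cam('top');s=readout.read_state();x,y,z=s['eef_pos'];print(s['eef_pos'].round(1))
for dz in(17.7,16,19.5):
    p=proj(S,np.vstack([circ(x,y,z-dz,28),circ(x,y,z-dz+5,28)]));print('pred cap scene',dz,p.min(0).round(1),p.max(0).round(1))
p=proj(S,circ(607.8,107.5,75,38));print('pred nest',p.min(0).round(1),p.max(0).round(1))
print('nest refit scene',fit([S],nestshape,(607.8,107.5),6))
# lower half of flange outline only: half circle facing the camera, free of the fingers
c=-np.array(S['view'])[:3,:3].T@np.array(S['view'])[:3,3];a0=np.arctan2(c[1]-y,c[0]-x)
def sc(x,y,z0):
    t=a0+np.radians(np.arange(-80,81,4));P=np.c_[x+28*np.cos(t),y+28*np.sin(t),0*t+z0];q=proj(S,P)
    tt=np.gradient(q,axis=0);n=np.c_[tt[:,1],-tt[:,0]];n/=np.linalg.norm(n,axis=1)[:,None]
    n*=np.sign(((q-q.mean(0))*n).sum(1))[:,None]
    g=lambda o:np.stack([map_coordinates(S['color'][...,k].astype(float),[(q+o*n)[:,1],(q+o*n)[:,0]],order=1) for k in range(3)],1)
    return np.minimum(np.linalg.norm(g(-1)-g(1),axis=1),60).mean()
for dz in(16.5,17.7,19):
    print(dz,max((round(sc(x+i,y+j,z-dz),1),i,j) for i in np.arange(-6,7,1) for j in np.arange(-6,7,1)))
E
```

```text
[608.1 107.  140.5]
pred cap scene 17.7 [225.2 203.4] [254.9 223.1]
pred cap scene 16 [225.  202.7] [254.8 222.4]
pred cap scene 19.5 [225.3 204.1] [255.1 223.9]
pred nest [224.3 221.2] [262.7 245.9]
nest refit scene (array([608.8, 107.1]), np.float64(23.3))
16.5 (np.float64(26.5), np.int64(0), np.int64(1))
17.7 (np.float64(26.5), np.int64(2), np.int64(0))
19 (np.float64(26.7), np.int64(3), np.int64(-1))
```

The held cap matches its predicted outline to within about 1 mm, centred over the nest. Descending.

```bash
python3 -m jog '{"claw":[0,0,0,0,0,0,0],"xyz":[[0,0,0.12],[0,0,0.15],[0,0,0.12],[0,0,0.06],[0,0,0.04],[0,0,0],[0,0,0]],"twist":[[0,0,0],[0,0,0],[0,0,0],[0,0,0],[0,0,0],[0,0,0],[0,0,0]]}'
python3 -m jog '{"claw":[0,0,0,0,0],"xyz":[[0,0,0.02],[0,0,0.02],[0,0,0.02],[0,0,0],[0,0,0]],"twist":[[0,0,0],[0,0,0],[0,0,0],[0,0,0],[0,0,0]]}'
```

```text
clock: 11.12
eef_pos: [608.3, 107.1, 91.5]
tool_rot: [3.141, 0.0, 2.029]
force: [0.3, -0.3, -0.3]
width: 29.0
gripper_force: 59.4
clock: 11.75
eef_pos: [608.0, 107.1, 85.1]
tool_rot: [-3.142, -0.0, 2.029]
force: [-0.6, 0.1, -1.1]
width: 29.0
gripper_force: 59.4
```

```bash
python3 -m jog '{"claw":[0,0,0],"xyz":[[0,0,0.01],[0,0,0.005],[0,0,0]],"twist":[[0,0,0],[0,0,0],[0,0,0]]}'
python3 -m jog '{"claw":[0,0,0],"xyz":[[0,0,0.01],[0,0,0],[0,0,0]],"twist":[[0,0,0],[0,0,0],[0,0,0]]}'
```

```text
clock: 12.12
eef_pos: [608.0, 107.1, 83.8]
tool_rot: [3.141, -0.0, 2.029]
force: [-0.4, 0.0, 1.7]
width: 28.5
gripper_force: 59.5
clock: 12.5
eef_pos: [608.0, 107.1, 82.7]
tool_rot: [3.141, -0.0, 2.029]
force: [-0.1, 0.7, 3.9]
width: 29.1
gripper_force: 59.6
```

The floor contact came at z≈83.8, as predicted for a full seat. Release, then go up.

```bash
python3 -m jog '{"claw":[0,1,1,1,1,1,1,1,1],"xyz":[[0,0,-0.008],[0,0,0],[0,0,0],[0,0,0],[0,0,0],[0,0,0],[0,0,-0.2],[0,0,-0.4],[0,0,0]],"twist":[[0,0,0],[0,0,0],[0,0,0],[0,0,0],[0,0,0],[0,0,0],[0,0,0],[0,0,0],[0,0,0]]}'
python3 -m jog '{"claw":[0,0,0,0,0,0,0,0,0,0],"xyz":[[0,0,0],[0,0,0],[0,0,0],[0,0,0],[0,0,0],[0,0,0],[0,0,0],[0,0,0],[0,0,0],[0,0,0]],"twist":[[0,0,0],[0,0,0],[0,0,0],[0,0,0],[0,0,0],[0,0,0],[0,0,0],[0,0,0],[0,0,0],[0,0,0]]}'
python3 - <<'E'
from h import *
go(608.2,107.2,93,116)
S=cam('scene');T=cam('top')
a=cv2.resize(S['color'][180:280,195:295,::-1],(400,400),interpolation=2);b=cv2.resize(T['color'][140:240,198:298,::-1],(400,400),interpolation=2)
cv2.imwrite('pics/i.png',np.hstack([a,b]))
for d in (0,12):
  p=proj(S,[[608.2,107.2,93-d]]);q=proj(S,circ(608.2,107.2,93-d,16));print('cap top pred px',p.round(1),q.min(0).round(1),q.max(0).round(1))
E
```

```text
clock: 13.62
eef_pos: [610.4, 107.2, 146.4]
tool_rot: [3.136, 0.002, 2.029]
force: [0.7, 0.0, 0.3]
width: 85.4
gripper_force: 0.0
clock: 14.88
eef_pos: [608.0, 107.1, 143.4]
tool_rot: [3.142, -0.0, 2.029]
force: [-0.2, -0.7, 0.5]
width: 0.1
gripper_force: 0.0
t 14.88 pos [608.  107.1 143.4] rpy [180.   -0.  116.3] F [-0.2 -0.7  0.5] w 0.1
shift/100 [0.    0.002 0.504]
twist/180 [ 0.     -0.      0.0014]
cap top pred px [[242.4 225.9]] [234.2 220.9] [250.5 231.2]
cap top pred px [[243.2 230.6]] [235.1 225.5] [251.3 235.9]
```

View pics/i.png

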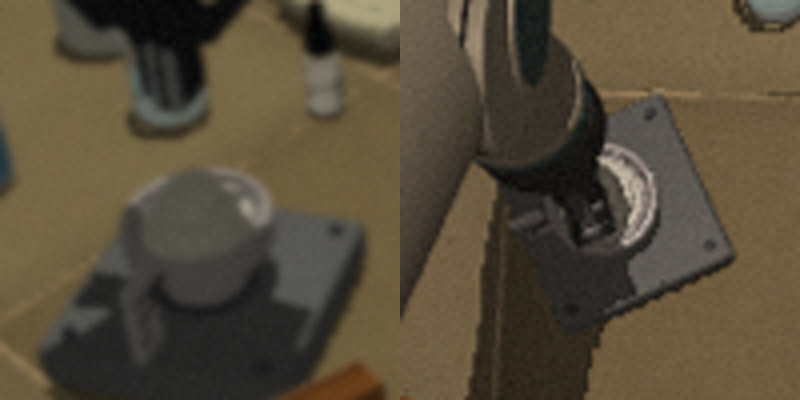

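The cap sits level in the nest, its top near scene (242,226) as predicted, and the fingers are shut above it. Pressing down in stages.

```bash
python3 -m jog '{"claw":[0,0,0,0,0,0],"xyz":[[0,0.002,0.15],[0,0,0.2],[0,0,0.09],[0,0,0.04],[0,0,0],[0,0,0]],"twist":[[0,0,0],[0,0,0],[0,0,0],[0,0,0],[0,0,0],[0,0,0]]}'
python3 -m jog '{"claw":[0,0,0],"xyz":[[0,0,0.01],[0,0,0],[0,0,0]],"twist":[[0,0,0],[0,0,0],[0,0,0]]}'
python3 -m jog '{"claw":[0,0,0],"xyz":[[0,0,0.01],[0,0,0],[0,0,0]],"twist":[[0,0,0],[0,0,0],[0,0,0]]}'
python3 -m jog '{"claw":[0,0,0],"xyz":[[0,0,0.01],[0,0,0],[0,0,0]],"twist":[[0,0,0],[0,0,0],[0,0,0]]}'
```

```text
clock: 15.72
eef_pos: [608.6, 107.2, 95.9]
tool_rot: [3.141, 0.0, 2.029]
force: [0.1, -0.7, 1.0]
width: 0.2
gripper_force: 0.0
clock: 16.1
eef_pos: [608.2, 107.2, 94.5]
tool_rot: [3.141, 0.0, 2.029]
force: [0.7, -0.7, 0.2]
width: 0.2
gripper_force: 0.0
clock: 16.48
eef_pos: [608.1, 107.1, 93.4]
tool_rot: [-3.141, -0.0, 2.029]
force: [0.4, -0.8, 1.2]
width: 0.2
gripper_force: 0.0
clock: 16.85
eef_pos: [608.2, 107.2, 92.6]
tool_rot: [3.141, -0.0, 2.029]
force: [-1.3, -0.0, 3.1]
width: -0.3
gripper_force: 1.5
```

Contact came at z≈93, which is the seated-cap height. Pressing toward 81.

```bash
python3 -m jog '{"claw":[0,0,0,0,0,0,0,0],"xyz":[[0,0,0.02],[0,0,0.02],[0,0,0.02],[0,0,0.02],[0,0,0.02],[0,0,0.01],[0,0,0],[0,0,0]],"twist":[[0,0,0],[0,0,0],[0,0,0],[0,0,0],[0,0,0],[0,0,0],[0,0,0],[0,0,0]]}'
python3 -m jog '{"claw":[0,0,0],"xyz":[[0,0,0],[0,0,0],[0,0,0]],"twist":[[0,0,0],[0,0,0],[0,0,0]]}'
python3 - <<'E'
from h import *
z=[];f=[]
for i in range(10):
    S=cam('scene');s=readout.read_state();z.append(s['eef_pos'][2]);f.append(s['force'][2])
print(np.mean(z),np.std(z),np.mean(f))
print('pointer tip px at d=0,11,12',proj(S,[[587,166,70],[587,166,59],[587,166,58]]).round(1), 'nest fit',[(d,round(score(S,proj(S,circ(608.2,107.2,75-d,38))),1)) for d in range(8,17)])
cv2.imwrite('pics/k.png',cv2.resize(S['color'][200:280,200:280,::-1],(600,600),interpolation=2))
E
```

```text
clock: 17.85
eef_pos: [608.3, 107.1, 81.9]
tool_rot: [3.141, -0.0, 2.029]
force: [-1.5, -0.5, 8.1]
width: -0.1
gripper_force: 3.9
clock: 18.23
eef_pos: [608.3, 107.2, 81.9]
tool_rot: [3.141, -0.0, 2.029]
force: [-1.8, -0.2, 8.3]
width: -0.0
gripper_force: 3.9
81.89481811294019 0.010312178264058188 7.88216268763347
pointer tip px at d=0,11,12 [[227.1 255.3]
 [228.  259.5]
 [228.1 259.8]] nest fit [(8, np.float64(18.7)), (9, np.float64(19.9)), (10, np.float64(20.4)), (11, np.float64(20.2)), (12, np.float64(19.1)), (13, np.float64(17.1)), (14, np.float64(14.4)), (15, np.float64(12.7)), (16, np.float64(13.4))]
```

View pics/k.png

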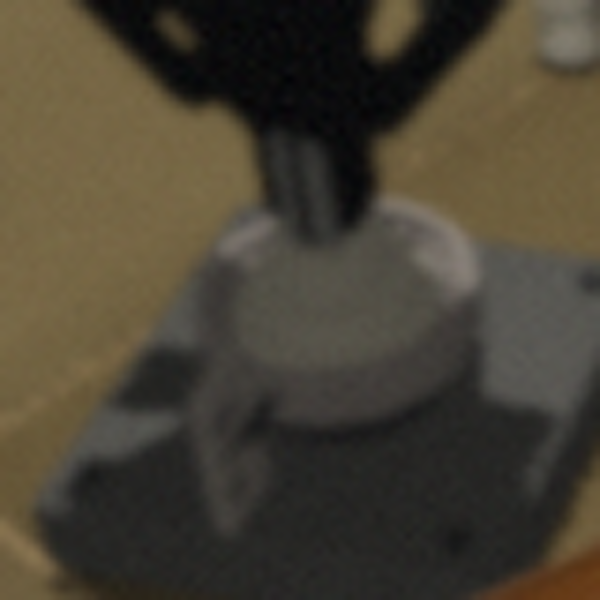

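The nest is down about 11 mm with the fingers on the cap's boss and the cap level. The remaining 0.9 mm brings it to the mark.

```bash
python3 -m jog '{"claw":[0,0,0,0,0,0,0,0],"xyz":[[0,0,0.005],[0,0,0.004],[0,0,0],[0,0,0],[0,0,0],[0,0,0],[0,0,0],[0,0,0]],"twist":[[0,0,0],[0,0,0],[0,0,0],[0,0,0],[0,0,0],[0,0,0],[0,0,0],[0,0,0]]}'
python3 - <<'E'
from h import *
z=[];f=[]
for i in range(8):
    S=cam('scene');s=readout.read_state();z.append(s['eef_pos'][2]);f.append(s['force'][2])
print(np.mean(z),np.std(z),np.mean(f))
E
```

```text
clock: 19.73
eef_pos: [608.3, 107.2, 81.0]
tool_rot: [3.141, -0.0, 2.029]
force: [-2.3, 0.3, 8.4]
width: 0.2
gripper_force: 4.1
81.05430242383288 0.014320529362916673 8.234345787031458
```

The tool is steady at z=81.05, which is 12.0 mm of travel at about 8.2 N. Handing in.

```bash
python3 -c "
from cell import order
print(order.finish_job())"
```

```text
the job is handed in; nothing more can be done
None
```

I set the rim-down white cap in the tester pocket, released it there, and handed the job in while still pressing: about 12 mm of nest travel (worked out from the tool height, not read off the scale) at about 8 N, holding steady.

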